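Rack the date stamps in reverse order

TASK

Move the four date stamps from the row of ink pads to the wooden rack, in reverse order: the stamp from the leftmost pad goes into the rightmost pocket, the next one into the pocket beside it, and so on until the stamp from the rightmost pad is in the leftmost pocket. Each stamp must end standing upright and flat on the floor of its pocket, its oblong foot lengthwise and square in the oblong pocket. Do not knock any stamp over, and leave the kitchen timer, the tally counter and the roll of brown tape beside the work where they are.

Things in the scene. Friction and masses are not known exactly. Their poses are not given: they have to be found in the camera images.
- stamp_red: Loose red date stamp, 50 g, 80 mm tall: turned brown handle on an oblong wooden foot, a red disc on top and a red band round the foot. Origin: centre of its underside, z up. Foot 26 (x) x 42 (y) x 23 mm; round tapering handle from 28 to 78 mm up, at most 26 mm in diameter near the top; grip it about 55 mm up. Starts upright on the pad of its colour.
- stamp_blue: Loose blue date stamp, 50 g, 80 mm tall: turned brown handle on an oblong wooden foot, a blue disc on top and a blue band round the foot. Origin: centre of its underside, z up. Foot 26 (x) x 42 (y) x 23 mm; round tapering handle from 28 to 78 mm up, at most 26 mm in diameter near the top; grip it about 55 mm up. Starts upright on the pad of its colour.
- stamp_green: Loose green date stamp, 50 g, 80 mm tall: turned brown handle on an oblong wooden foot, a green disc on top and a green band round the foot. Origin: centre of its underside, z up. Foot 26 (x) x 42 (y) x 23 mm; round tapering handle from 28 to 78 mm up, at most 26 mm in diameter near the top; grip it about 55 mm up. Starts upright on the pad of its colour.
- stamp_yellow: Loose yellow date stamp, 50 g, 80 mm tall: turned brown handle on an oblong wooden foot, a yellow disc on top and a yellow band round the foot. Origin: centre of its underside, z up. Foot 26 (x) x 42 (y) x 23 mm; round tapering handle from 28 to 78 mm up, at most 26 mm in diameter near the top; grip it about 55 mm up. Starts upright on the pad of its colour.
- pad_red: Fixed ink pad, red face in a black shell, 70 (x) x 56 (y) x 13 mm; origin at the centre of its underside, flat top 13 mm above. The four pads stand in a row in the metal tray, in an order that changes from start to start.
- pad_blue: Fixed ink pad, blue face in a black shell, 70 (x) x 56 (y) x 13 mm; origin at the centre of its underside, flat top 13 mm above. The four pads stand in a row in the metal tray, in an order that changes from start to start.
- pad_green: Fixed ink pad, green face in a black shell, 70 (x) x 56 (y) x 13 mm; origin at the centre of its underside, flat top 13 mm above. The four pads stand in a row in the metal tray, in an order that changes from start to start.
- pad_yellow: Fixed ink pad, yellow face in a black shell, 70 (x) x 56 (y) x 13 mm; origin at the centre of its underside, flat top 13 mm above. The four pads stand in a row in the metal tray, in an order that changes from start to start.
- pad_tray: Fixed shallow metal tray, 84 (x) x 284 (y) x 11 mm; origin at the centre of its underside, x away from the robot, y to its left, within 0.15 rad. Four ink pads stand in it, centred at x = 0, y = +99, +33, -33, -99 mm (left to right), undersides 5 mm up: the stamps on them stand 18 mm above the table.
- stamp_rack: Fixed low light-wood rack, 82 (x) x 260 (y) x 16 mm; origin at the centre of its underside, x away from the robot, y to its left, within 0.15 rad. Four empty pockets, centred at x = 0, y = +90, +30, -30, -90 mm (left to right), each 62 (x) x 44 (y) mm, floor 6 mm up, walls up to 16 mm. A stamp's foot goes long side (its y) along rack x, either way round.
Things that resemble listed ones, but are neither listed nor needed, are in the scene too. What is shaped like the stamp_red but purple is not meant.

How it is judged:
At the end, for the whole second after the job is handed in: Stamps of pads 1 to 4 from the left are in pockets 4 to 1: each within 14 mm of the pocket centre along both rack axes, underside within 4 mm of its floor, upright within 0.1 rad, foot's long side within 0.35 rad of the rack's x, released and at rest (((y of pad_red in the frame of pad_tray between 0.079 and 0.119 m and y of stamp_red in the frame of stamp_rack between -0.104 and -0.076 m) or (y of pad_red in the frame of pad_tray between 0.013 and 0.053 m and y of stamp_red in the frame of stamp_rack between -0.044 and -0.016 m) or (y of pad_red in the frame of pad_tray between -0.053 and -0.013 m and y of stamp_red in the frame of stamp_rack between 0.016 and 0.044 m) or (y of pad_red in the frame of pad_tray between -0.119 and -0.079 m and y of stamp_red in the frame of stamp_rack between 0.076 and 0.104 m)) and x of stamp_red in the frame of stamp_rack between -0.014 and 0.014 m and z of stamp_red in the frame of stamp_rack between 0.002 and 0.01 m and angle between each of stamp_red, stamp_blue, stamp_green, stamp_yellow's own z axis and vertical below 0.1 rad and angle between the y axis of each of stamp_red, stamp_blue, stamp_green, stamp_yellow and the x axis of stamp_rack, either way round below 0.35 rad and linear speed of each of stamp_red, stamp_blue, stamp_green, stamp_yellow below 0.02 m/s and angular speed of each of stamp_red, stamp_blue, stamp_green, stamp_yellow below 0.2 rad/s and ((y of pad_blue in the frame of pad_tray between 0.079 and 0.119 m and y of stamp_blue in the frame of stamp_rack between -0.104 and -0.076 m) or (y of pad_blue in the frame of pad_tray between 0.013 and 0.053 m and y of stamp_blue in the frame of stamp_rack between -0.044 and -0.016 m) or (y of pad_blue in the frame of pad_tray between -0.053 and -0.013 m and y of stamp_blue in the frame of stamp_rack between 0.016 and 0.044 m) or (y of pad_blue in the frame of pad_tray between -0.119 and -0.079 m and y of stamp_blue in the frame of stamp_rack between 0.076 and 0.104 m)) and x of stamp_blue in the frame of stamp_rack between -0.014 and 0.014 m and z of stamp_blue in the frame of stamp_rack between 0.002 and 0.01 m and ((y of pad_green in the frame of pad_tray between 0.079 and 0.119 m and y of stamp_green in the frame of stamp_rack between -0.104 and -0.076 m) or (y of pad_green in the frame of pad_tray between 0.013 and 0.053 m and y of stamp_green in the frame of stamp_rack between -0.044 and -0.016 m) or (y of pad_green in the frame of pad_tray between -0.053 and -0.013 m and y of stamp_green in the frame of stamp_rack between 0.016 and 0.044 m) or (y of pad_green in the frame of pad_tray between -0.119 and -0.079 m and y of stamp_green in the frame of stamp_rack between 0.076 and 0.104 m)) and x of stamp_green in the frame of stamp_rack between -0.014 and 0.014 m and z of stamp_green in the frame of stamp_rack between 0.002 and 0.01 m and ((y of pad_yellow in the frame of pad_tray between 0.079 and 0.119 m and y of stamp_yellow in the frame of stamp_rack between -0.104 and -0.076 m) or (y of pad_yellow in the frame of pad_tray between 0.013 and 0.053 m and y of stamp_yellow in the frame of stamp_rack between -0.044 and -0.016 m) or (y of pad_yellow in the frame of pad_tray between -0.053 and -0.013 m and y of stamp_yellow in the frame of stamp_rack between 0.016 and 0.044 m) or (y of pad_yellow in the frame of pad_tray between -0.119 and -0.079 m and y of stamp_yellow in the frame of stamp_rack between 0.076 and 0.104 m)) and x of stamp_yellow in the frame of stamp_rack between -0.014 and 0.014 m and z of stamp_yellow in the frame of stamp_rack between 0.002 and 0.01 m); the robot touches nothing.
It fails at once if a stamp is knocked over (angle between any of stamp_red, stamp_blue, stamp_green, stamp_yellow's own z axis and vertical above 1 rad).
It fails at once if the kitchen timer, the tally counter or the roll of tape is moved more than 20 mm (distance of any of dial_timer, tally_counter, tape_roll from where it was at the start of the episode above 0.02 m).
It also fails if it takes over 93 s, if anything falls off the work surface, if the arm or the gripper's body presses on something with over 40 N, if the wrist force passes 120 N, or if a joint passes its speed limit or range.

ROBOT

A 7-joint arm with a two-finger parallel gripper is mounted at the origin on a cart in front of the work surface, level with it; the furniture and walls round the work are solid. World frame = base frame: x ahead of the robot, y to its left, z up, the work surface at z = 0. Lengths are in m, angles in rad, forces in N, time in s.
With the tool pointing down it reaches from about 0.425 to 0.925 m from the base axis. Payload 6.8 kg.
Tool frame: the origin (TCP) lies on the mounting face of the last link; the fingertips stand 173 mm ahead of it and the grasp point (between the pads) lies 155 mm ahead of it (grip_point_offset is the distance from the TCP to the grasp point, in m); x points along the fingers, z is the direction in which the jaws open and shut, and the axes are right-handed (so a half turn about x gives the same grasp; the last joint's range is limited). The gripper opens to 85 mm and grips with 20 to 120 N. Pads are 22 mm wide; open, the fingers measure 114 mm over their backs; the gripper's body (76 mm by 85 mm) begins 54 mm behind the grasp point. The pads swing forward as they close: fully open they stand 13 mm farther back than shut.
Start: joints at [-1.318, 0.477, 0.022, 1.555, -0.011, 1.109, -0.083], TCP at [0.238, 0.632, 0.405] pointing down, gripper open.
Joint ranges: [-2.96, 2.96], [-0.34, 2.1], [-1.41, 1.46], [0.24, 2.44], [-1.37, 4.51], [0.17, 1.92], [-2.96, 2.96]. Speed limits (rad/s): [2.39, 2.39, 3.14, 3.14, 3.14, 3.14, 3.14].

INTERFACE

Orientations are given as a rotation vector (axis times angle).
In Python, from bench import * gives the robot as it stands. The module is installed in compiled form; this text tells all that it offers.
- The arm moves only by the tool servo_tool, never from a script. Its argument "motion" is a list of rows, each a list of 5 numbers: the shift along the tool's x, y, z in m, then the turn about the tool's x in degrees, then the gripper command: -1 is fully open, 1 is shut, values between are in proportion. In form: [[dx, dy, dz, turn, fingers], ...]. A call has 1 to 8 rows; each row is the pose to reach, as a shift and turn from the pose measured when the call began, along the tool's axes at that moment; what a row does not reach only later rows make up. A row lasts 1/10 s, in which the tool goes at most 50 mm and 8.59 degrees, less where a joint would pass 70% of its speed; a pose out of reach is approached as far as the arm can. A call with a gripper value outside its range is refused whole. The fingers move at their own pace and stop on an object; "force" is the grip in N (left out, the last holds). Time passes only in rows, so rows that repeat a pose let the fingers close. It gives the time, the measured TCP pose, the force and the opening at its end, in the units of the state.
- get_obs(): the state, without advancing time (a new reading comes with each control period).
- grab_frame(name): name is "scene" or "top" or "wrist"; returns the picture (420x560x3 uint8, red, green, blue); there is no depth.
- camera_params(name): a dict with "mtx" (3x3 intrinsics, pixels), "world_to_cam" (4x4, takes a point from world to camera coordinates); the wrist camera has in their place "T_tool_cam" (4x4, takes a point from camera to tool coordinates, whose origin is the TCP and whose axes are the tool frame's). Camera axes: x right, y down, z forward; pixel columns grow to the right and rows downward; lengths in m; the calibration is good to about 2 mm. A picture is of the moment at which its call begins: read the wrist's pose just before it. camera_params takes no time and is no camera call.
- hand_in(): hands the job in, once; it reports no verdict.
The state is a dict: "clock": time; "joints": joint angles; "qvel": joint speeds; "tau": joint torques, N m; "tcp_pos": TCP position; "orientation": TCP orientation; "contact_force": force on the tool from outside, world axes, zero at the start; "moment": the same for the moment, N m; "grip_width": finger opening in m.
Only numpy, scipy, OpenCV 4.12 (cv2) and the standard library are available. Lean on these libraries where they do the work, as an engineer would, in place of code of your own. Each camera call takes 0.05 s, during which the arm holds its last target. There are 200 camera calls.

## Working session

There is one attempt and no reset: what is moved stays moved. The work goes in short steps, Python scripts to look and compute and a tool call to move; the robot and the scene stay as the last step left them, time stands still between calls to the robot, and variables do not carry over. Pictures are saved under pics/ and viewed, about 12 in all and at most 16, crops included, and the job is handed in when it is done.

Besides the shell and the picture viewer there is one more tool, called as a command line: name --pt "numbers of a row" for each row, then --argument value for the rest. servo_tool: Moves the arm, as the interface text tells. Its arguments: {"type":"object","properties":{"motion":{"type":"array","items":{"type":"array","items":{"type":"number"}}},"force":{"type":"number"}},"required":["motion"]}

```bash
mkdir -p pics
python3 - <<'E'
from bench import *
import cv2, numpy as np
o=get_obs(); print({k:np.round(v,3) for k,v in o.items()})
for n in ["scene","top"]:
    p=camera_params(n); print(n,np.round(p["mtx"],1).tolist(),np.round(p["world_to_cam"],3).tolist())
    cv2.imwrite(f"pics/{n}.png",cv2.cvtColor(grab_frame(n),cv2.COLOR_RGB2BGR))
print(np.round(camera_params("wrist")["T_tool_cam"],3).tolist(),np.round(camera_params("wrist")["mtx"],1).tolist())
E
```

```text
{'clock': np.float64(0.0), 'joints': array([-1.318,  0.478,  0.022,  1.557, -0.011,  1.109, -0.083]), 'qvel': array([ 0.002,  0.   , -0.001,  0.   ,  0.   , -0.   , -0.   ]), 'tau': array([ 0.0000e+00, -5.9645e+01,  1.6080e+00, -2.8119e+01,  1.3000e-02,
        9.0000e-03, -0.0000e+00]), 'tcp_pos': array([0.238, 0.631, 0.404]), 'orientation': array([-0.941,  1.36 ,  0.939]), 'contact_force': array([ 0.197, -0.179, -0.712]), 'moment': array([0.035, 0.006, 0.002]), 'grip_width': np.float64(0.085)}
scene [[518.9, 0.0, 290.6], [0.0, 518.9, 207.9], [0.0, 0.0, 1.0]] [[0.78, -0.625, -0.02, -0.378], [-0.312, -0.361, -0.879, 0.194], [0.542, 0.692, -0.477, 0.741], [0.0, 0.0, 0.0, 1.0]]
top [[542.6, 0.0, 275.1], [0.0, 542.6, 215.3], [0.0, 0.0, 1.0]] [[-0.011, -1.0, 0.015, 0.013], [-0.996, 0.01, -0.093, 0.494], [0.093, -0.016, -0.996, 1.077], [0.0, 0.0, 0.0, 1.0]]
[[0.0, -0.287, 0.958, 0.031], [-0.0, -0.958, -0.287, 0.073], [1.0, 0.0, -0.0, 0.0], [0.0, 0.0, 0.0, 1.0]] [[331.8, 0.0, 275.0], [0.0, 331.8, 208.6], [0.0, 0.0, 1.0]]
```

View pics/top.png

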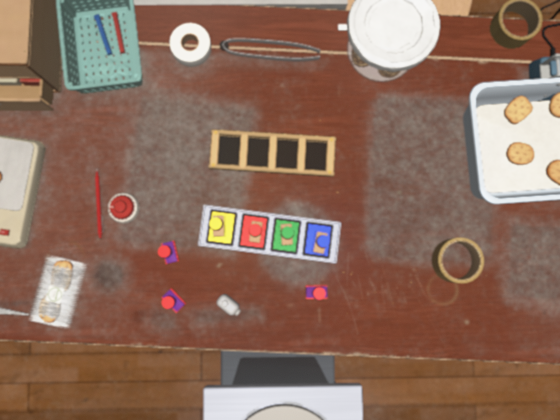

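View pics/scene.png

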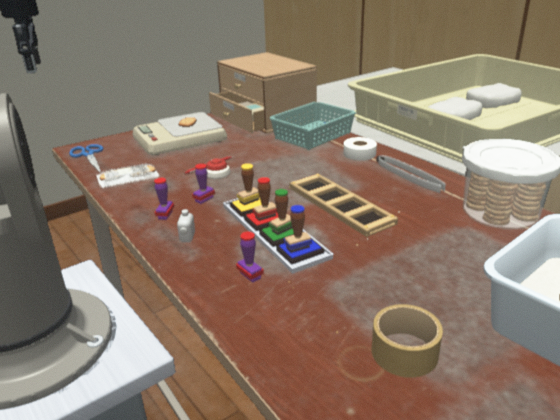

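The top view shows the pads left to right as yellow (220,228), red (254,232), green (286,236) and blue (319,240). The rack is at (272,152). Purple lookalikes are at (167,252), (171,300) and (317,292), with the tally counter at (228,305). Next I'll measure the rack and pads and compute the first move.

```bash
cat > h.py <<'E'
from bench import *
import cv2, numpy as np
from scipy.spatial.transform import Rotation as Rn
def cam(n):
    p=camera_params(n); K=np.array(p["mtx"])
    if n=="wrist":
        o=get_obs(); T=np.eye(4); T[:3,:3]=Rn.from_rotvec(o["orientation"]).as_matrix(); T[:3,3]=o["tcp_pos"]
        return K,T@np.array(p["T_tool_cam"])
    return K,np.linalg.inv(np.array(p["world_to_cam"]))
def ray(K,C,uv,z):
    uv=np.atleast_2d(np.asarray(uv,float)); d=np.c_[uv,np.ones(len(uv))]@np.linalg.inv(K).T@C[:3,:3].T
    return C[:3,3]+d*((z-C[2,3])/d[:,2:])
def proj(K,C,P):
    q=np.linalg.inv(C)@np.r_[P,1]; q=K@q[:3]; return q[:2]/q[2]
def hsvmask(im,lo,hi):
    return cv2.inRange(cv2.cvtColor(im,cv2.COLOR_RGB2HSV),np.array(lo),np.array(hi))
def blobs(m,amin):
    c,_=cv2.findContours(m,cv2.RETR_EXTERNAL,cv2.CHAIN_APPROX_NONE); return [x for x in c if cv2.contourArea(x)>amin]
def go(P,jaw):
    """shift and turn so that grasp point is at P and tool z (jaw) has world yaw jaw (mod pi)"""
    o=get_obs(); R=Rn.from_rotvec(o["orientation"]).as_matrix(); g=o["tcp_pos"]+R[:,0]*0.155
    d=R.T@(np.asarray(P)-g); z=R[:,2]; a=np.arctan2(z[1],z[0])
    t=(jaw-a+np.pi/2)%np.pi-np.pi/2
    # turn about tool x (pointing down): world yaw = -turn; tool offset unaffected as the axis holds the grasp point
    print("grasp",g.round(4),"down",R[:,0].round(3),"jawyaw",round(np.degrees(a),1),"shift",d.round(4),"turn",round(-np.degrees(t),1),"t",o["clock"],"w",o["grip_width"].round(4),"j7",o["joints"][6].round(2))
RANGES=dict(red=([0,150,90],[8,255,255]),blue=([105,150,60],[128,255,255]),green=([50,120,40],[85,255,255]),yellow=([24,150,120],[36,255,255]))
E
python3 - <<'E'
from h import *
im=grab_frame("top");K,C=cam("top")
P={}
for n,(lo,hi) in RANGES.items():
    m=hsvmask(im,lo,hi); m[:195]=0;m[270:]=0;m[:,:195]=0;m[:,345:]=0
    m=cv2.morphologyEx(m,cv2.MORPH_CLOSE,np.ones((7,7)))
    c=max(blobs(m,50),key=cv2.contourArea); r=cv2.minAreaRect(c)
    q=ray(K,C,cv2.boxPoints(r),.018); P[n]=q.mean(0); print(n,q.mean(0).round(4),np.round([np.linalg.norm(q[0]-q[1]),np.linalg.norm(q[1]-q[2])],4))
d=P["yellow"]-P["blue"]; print("tray c",np.mean(list(P.values()),0).round(4),"yaw",np.arctan2(-d[0],d[1]).round(3),np.linalg.norm(d))
m=cv2.inRange(cv2.cvtColor(im,cv2.COLOR_RGB2GRAY),0,55);m[:130]=0;m[178:]=0;m[:,:205]=0;m[:,340:]=0
Q=[]
for c in blobs(m,200):
    r=cv2.minAreaRect(c);q=ray(K,C,cv2.boxPoints(r),.010);Q.append(q.mean(0));print("pocket",np.round(r[0]),q.mean(0).round(4),np.linalg.norm(q[0]-q[1]).round(3),np.linalg.norm(q[1]-q[2]).round(3))
Q=sorted(Q,key=lambda v:-v[1]);d=Q[0]-Q[-1];print("rack c",np.mean(Q,0).round(4),"yaw",np.arctan2(-d[0],d[1]).round(3),np.linalg.norm(d))
go([0.5,0.03,0.25],0)
E
```

```text
red [0.4627 0.053  0.018 ] [0.0608 0.0469]
blue [ 0.4443 -0.0782  0.018 ] [0.059  0.0452]
green [ 0.4538 -0.0124  0.018 ] [0.0572 0.0432]
yellow [0.4716 0.1187 0.018 ] [0.0606 0.0475]
tray c [0.4581 0.0203 0.018 ] yaw -0.138 0.1987635334641888
pocket [315. 155.] [ 0.6193 -0.0771  0.01  ] 0.052 0.038
pocket [287. 153.] [ 0.6238 -0.0172  0.01  ] 0.052 0.037
rack c [ 0.6215 -0.0471  0.01  ] yaw -0.075 0.06006207558132185Traceback (most recent call last):
  File "<stdin>", line 15, in <module>
  File "h.py", line 25, in go
    print("grasp",g.round(4),"down",R[:,0].round(3),"jawyaw",round(np.degrees(a),1),"shift",d.round(4),"turn",round(-np.degrees(t),1),"t",o["clock"],"w",o["grip_width"].round(4),"j7",o["joints"][6].round(2))
                                                                                                                                                         ^^^^^^^^^^^^^^^^^^^^^
AttributeError: 'float' object has no attribute 'round'
```

```bash
sed -i 's/o\["joints"\]\[6\].round(2)/round(float(o["joints"][6]),2)/; s/o\["grip_width"\].round(4)/round(float(o["grip_width"]),4)/' h.py
python3 - <<'E'
from h import *
o=get_obs();print(Rn.from_rotvec(o["orientation"]).as_matrix().round(3))
go([0.46,0.02,0.25],-0.138)
E
```

```text
[[-0.    -0.936  0.353]
 [-0.001  0.353  0.936]
 [-1.    -0.    -0.001]]
grasp [0.2381 0.6311 0.2489] down [-0.    -0.001 -1.   ] jawyaw 69.3 shift [-3.000e-04 -4.233e-01 -4.935e-01] turn 77.2 t 0.15 w 0.0855 j7 -0.08
```

servo_tool --pt "0 -0.033 -0.038 6 0" --pt "0 -0.065 -0.076 12 0" --pt "0 -0.098 -0.114 18 0" --pt "0 -0.13 -0.152 24 0" --pt "0 -0.163 -0.19 30 0" --pt "0 -0.195 -0.228 36 0" --pt "0 -0.228 -0.266 42 0" --pt "0 -0.26 -0.304 48 0"

```text
clock: 0.95
tcp_pos: [0.3744, 0.2532, 0.4044]
orientation: [-0.29, 1.552, 0.288]
contact_force: [0.4, -0.9, -0.7]
grip_width: 0.0429
```

```bash
python3 -c "
from h import *
go([0.46,0.02,0.25],-0.138)"
```

```text
grasp [0.3743 0.2531 0.2494] down [-0.    -0.001 -1.   ] jawyaw 21.1 shift [-0.0004 -0.2483 -0.0039] turn 29.0 t 0.95 w 0.0429 j7 -0.32
```

servo_tool --pt "0 -0.04 0 5 0.1" --pt "0 -0.08 0 10 0.1" --pt "0 -0.125 0 15 0.1" --pt "0 -0.165 0 20 0.1" --pt "0 -0.205 -0.002 25 0.1" --pt "0 -0.248 -0.004 29 0.1" --pt "0 -0.248 -0.004 29 0" --pt "0 -0.248 -0.004 29 0"

```text
clock: 1.75
tcp_pos: [0.4598, 0.0197, 0.4045]
orientation: [0.109, 1.569, -0.111]
contact_force: [-0.3, -0.2, -0.2]
grip_width: 0.0426
```

Run:
```python
from h import *
go([0.46,0.02,0.25],-0.138)
K,C=cam("wrist");im=grab_frame("wrist");np.save("w1.npy",im);np.savez("w1c.npz",K=K,C=C)
cv2.imwrite("pics/w1.png",cv2.cvtColor(cv2.resize(im,None,fx=1.4,fy=1.4,interpolation=cv2.INTER_CUBIC),cv2.COLOR_RGB2BGR))
```

```text
grasp [0.4597 0.0195 0.2495] down [-0.001 -0.001 -1.   ] jawyaw -8.0 shift [-0.0005  0.0005  0.0002] turn -0.1 t 1.75 w 0.0426 j7 -0.23
```

View pics/w1.png

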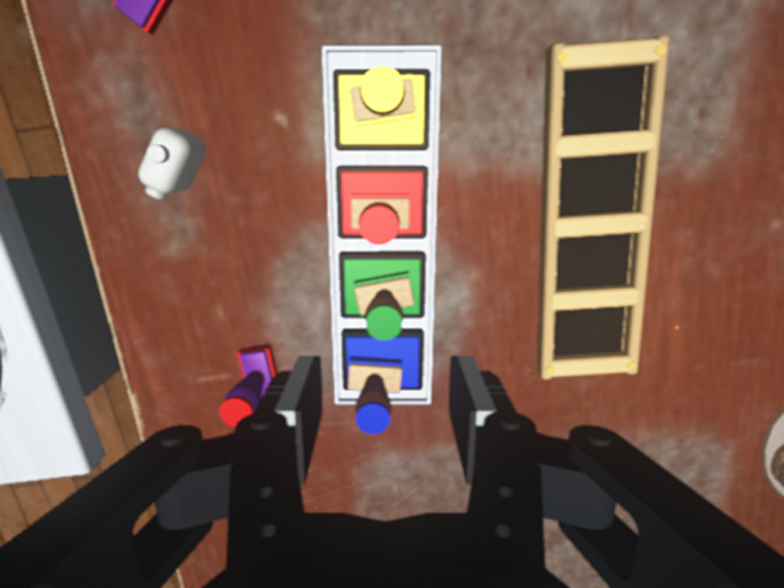

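The wrist view shows four upright stamps on their own pads, yellow (382,90), red (380,222), green (384,320) and blue (373,415). Their feet lie roughly along the tray's x. The rack is at the right with its pockets empty. Next I'll measure the disc centres and foot yaws.

```bash
cat >> h.py <<'E'
def stamps(im,K,C,z0=.018,region=((225,322),(25,312))):
    """disc centre at z0+.08, foot yaw from upper edge of tan foot top at z0+.023 (wrist picture)"""
    hsv=cv2.cvtColor(im,cv2.COLOR_RGB2HSV); (c0,c1),(r0,r1)=region; out={}
    reg=np.zeros(im.shape[:2],np.uint8); reg[r0:r1,c0:c1]=255
    tan=cv2.inRange(hsv,np.array([8,50,140]),np.array([19,165,255]))&reg
    tan=cv2.morphologyEx(tan,cv2.MORPH_OPEN,np.ones((3,3)))
    feet=blobs(tan,60)
    for f in feet:
        p=f[:,0]; x,y,w,h=cv2.boundingRect(f)
        top=np.array([[u,p[p[:,0]==u,1].min()] for u in range(x+5,x+w-5) if (p[:,0]==u).any()])
        g=ray(K,C,top,z0+.023); v=cv2.fitLine(g[:,:2].astype(np.float32),cv2.DIST_HUBER,0,.01,.01).ravel()
        q=ray(K,C,[[x,y],[x+w,y]],z0+.023)
        print("foot",(x,y,w,h),"yaw",round(np.degrees(np.arctan(v[1]/v[0])),1),"len",np.linalg.norm(q[1]-q[0]).round(3),"midx",q.mean(0).round(3))
E
python3 - <<'E'
from h import *
im=np.load("w1.npy");d=np.load("w1c.npz");K,C=d["K"],d["C"]
stamps(im,K,C)
g=dict(yellow=(273,64),red=(271,159),green=(274,230),blue=(266,298))
hsv=cv2.cvtColor(im,cv2.COLOR_RGB2HSV)
for n,(u,v) in g.items():
    px=hsv[v,u]; 
    m=np.zeros((422,562),np.uint8); j=im.copy(); cv2.floodFill(j,m,(u,v),0,(14,)*3,(14,)*3,4|cv2.FLOODFILL_MASK_ONLY|cv2.FLOODFILL_FIXED_RANGE|(255<<8))
    c=max(blobs(m[1:-1,1:-1],20),key=cv2.contourArea); (cc,r)=cv2.minEnclosingCircle(c); M=cv2.boundingRect(c)
    ctr=(M[0]+M[2]/2-.5,M[1]+M[3]/2-.5); w=ray(K,C,[ctr,[M[0],ctr[1]],[M[0]+M[2],ctr[1]]],.098)
    print(n,px,np.round(ctr,1),M,w[0].round(4),"dia",np.linalg.norm(w[2]-w[1]).round(4))
m=(cv2.inRange(cv2.cvtColor(im,cv2.COLOR_RGB2GRAY),0,60));m[:, :388]=0;m[:,475:]=0;m[:30]=0;m[265:]=0
for c in blobs(m,400):
    r=cv2.minAreaRect(c);q=ray(K,C,cv2.boxPoints(r),.008);print("pocket",np.round(r[0]),q.mean(0).round(4),np.linalg.norm(q[0]-q[1]).round(3),np.linalg.norm(q[1]-q[2]).round(3))
E
```

```text
foot (271, 262, 15, 18) yaw 60.5 len 0.016 midx [ 0.451 -0.068  0.041]Traceback (most recent call last):
  File "<stdin>", line 3, in <module>
  File "h.py", line 37, in stamps
    g=ray(K,C,top,z0+.023); v=cv2.fitLine(g[:,:2].astype(np.float32),cv2.DIST_HUBER,0,.01,.01).ravel()
  File "h.py", line 11, in ray
    uv=np.atleast_2d(np.asarray(uv,float)); d=np.c_[uv,np.ones(len(uv))]@np.linalg.inv(K).T@C[:3,:3].T
                                              ~~~~~~~~~~~~~~~~~~~~~~~~~~^~~~~~~~~~~~~~~~~~~
ValueError: matmul: Input operand 1 has a mismatch in its core dimension 0, with gufunc signature (n?,k),(k,m?)->(n?,m?) (size 3 is different from 1)
```

```bash
cat > m.py <<'E'
from h import *
im=np.load("w1.npy");d=np.load("w1c.npz");K,C=d["K"],d["C"]
hsv=cv2.cvtColor(im,cv2.COLOR_RGB2HSV)
g=dict(yellow=(273,64,257,80),red=(271,159,258,153),green=(274,230,264,212),blue=(266,298,257,271))
def fill(u,v,t):
    m=np.zeros((422,562),np.uint8); cv2.floodFill(im.copy(),m,(u,v),0,(t,)*3,(t,)*3,4|cv2.FLOODFILL_MASK_ONLY|cv2.FLOODFILL_FIXED_RANGE|(255<<8))
    return max(blobs(m[1:-1,1:-1],5),key=cv2.contourArea)
for n,(u,v,a,b) in g.items():
    c=fill(u,v,30); M=cv2.boundingRect(c)
    ctr=(M[0]+M[2]/2-.5,M[1]+M[3]/2-.5); w=ray(K,C,[ctr,[M[0],ctr[1]],[M[0]+M[2],ctr[1]]],.098)
    f=fill(a,b,40); q=ray(K,C,cv2.boxPoints(cv2.minAreaRect(f)),.041); e=sorted([(np.linalg.norm(q[i]-q[i-1]),q[i]-q[i-1]) for i in (1,2)],key=lambda t:-t[0])
    print(n,hsv[v,u],np.round(ctr,1),M,w[0].round(4),"dia",np.linalg.norm(w[2]-w[1]).round(4),"foot",hsv[b,a],cv2.boundingRect(f),q.mean(0).round(4),[x[0].round(3) for x in e],"yaw",np.degrees(np.arctan(e[0][1][1]/e[0][1][0])).round(1))
m=(cv2.inRange(cv2.cvtColor(im,cv2.COLOR_RGB2GRAY),0,60));m[:, :388]=0;m[:,475:]=0;m[:30]=0;m[265:]=0
for c in blobs(m,400):
    r=cv2.minAreaRect(c);q=ray(K,C,cv2.boxPoints(r),.008);print("pocket",np.round(r[0]),q.mean(0).round(4),np.linalg.norm(q[0]-q[1]).round(3),np.linalg.norm(q[1]-q[2]).round(3))
E
python3 m.py
```

```text
yellow [ 30 102 254] [272.   74.5] (243, 48, 59, 54) [0.4707 0.1176 0.098 ] dia 0.0456 foot [ 22  71 243] (243, 47, 59, 55) [0.4709 0.1227 0.041 ] [np.float64(0.053), np.float64(0.047)] yaw -8.0Traceback (most recent call last):
  File "m.py", line 11, in <module>
    f=fill(a,b,40); q=ray(K,C,cv2.boxPoints(cv2.minAreaRect(f)),.041); e=sorted([(np.linalg.norm(q[i]-q[i-1]),q[i]-q[i-1]) for i in (1,2)],key=lambda t:-t[0])
  File "m.py", line 7, in fill
    return max(blobs(m[1:-1,1:-1],5),key=cv2.contourArea)
ValueError: max() iterable argument is empty
```

Run:
```python
from h import *
im=np.load("w1.npy")
f=lambda r:cv2.resize(im[r:r+135,230:320],None,fx=4.4,fy=4.4,interpolation=cv2.INTER_NEAREST)
cv2.imwrite("pics/crop.png",cv2.cvtColor(np.hstack([f(40),f(175)]),cv2.COLOR_RGB2BGR))
```

```text
(no output)
```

View pics/crop.png

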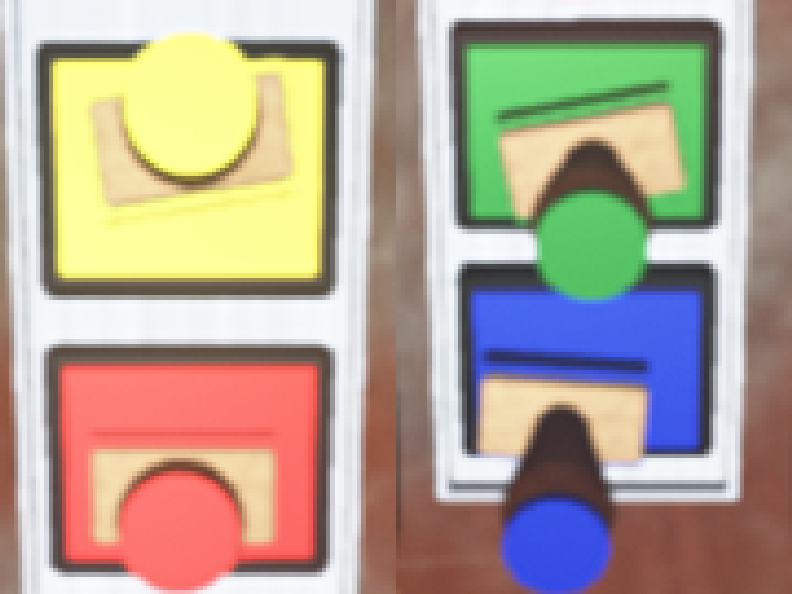

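The crop gives readable disc centres: yellow (190,106), red (180,530), green (592,246) and blue (557,546). The foot edges are readable too, so I'll cast those points.

Run:
```python
from h import *
im=np.load("w1.npy");d=np.load("w1c.npz");K,C=d["K"],d["C"]
px=dict(yellow=(40,[190,106],[115,207],[290,178]),red=(40,[180,530],[92,450],[274,450]),green=(175,[196,246],[104,135],[272,105]),blue=(175,[161,546],[89,377],[252,389]))
for n,(r,*p) in px.items():
    p=np.array(p)/4.4+[229.5,r-.5]; s=ray(K,C,p[0],.098)[0]; e=ray(K,C,p[1:],.041); v=e[1]-e[0]
    print(n,"xy",s.round(4),"foot len",np.linalg.norm(v).round(4),"edge mid",e.mean(0).round(4),"dist",np.linalg.norm((e.mean(0)-s)[:2]).round(4),"yaw",np.degrees(np.arctan2(v[1],v[0])).round(1))
m=(cv2.inRange(cv2.cvtColor(im,cv2.COLOR_RGB2GRAY),0,60));m[:, :392]=0;m[:,470:]=0;m[:30]=0;m[265:]=0
for c in blobs(m,400):
    r=cv2.minAreaRect(c);q=ray(K,C,cv2.boxPoints(r),.006);print("pocket",np.round(r[0]),q.mean(0).round(4),np.linalg.norm(q[0]-q[1]).round(3),np.linalg.norm(q[1]-q[2]).round(3))
go([.4707,.1176,.073],-.138)
```

```text
yellow xy [0.4723 0.1252 0.098 ] foot len 0.0378 edge mid [0.4731 0.1148 0.041 ] dist 0.0104 yaw 0.8
red xy [0.46   0.0523 0.098 ] foot len 0.0408 edge mid [0.4613 0.0618 0.041 ] dist 0.0095 yaw -8.0
green xy [ 0.4542 -0.0098  0.098 ] foot len 0.0404 edge mid [0.4536 0.0008 0.041 ] dist 0.0106 yaw 2.5
blue xy [ 0.4372 -0.0767  0.098 ] foot len 0.0408 edge mid [ 0.4397 -0.0661  0.041 ] dist 0.0108 yaw -12.6
pocket [420. 236.] [ 0.6201 -0.0759  0.006 ] 0.057 0.039
pocket [424. 186.] [ 0.6249 -0.015   0.006 ] 0.058 0.041
pocket [427. 132.] [0.6288 0.0454 0.006 ] 0.058 0.043
pocket [431.  71.] [0.6334 0.106  0.006 ] 0.059 0.044
grasp [0.4595 0.0207 0.2494] down [-0.001 -0.001 -1.   ] jawyaw -7.9 shift [ 0.1763  0.0977 -0.002 ] turn 0.0 t 1.8 w 0.0427 j7 -0.23
```

Foot lengths come out at 38–41 mm against 42, and the pockets from both cameras agree within about 4 mm. Yellow goes first.

servo_tool --pt "0 0.04 0 0 0" --pt "0 0.08 -0.001 0 0" --pt "0.03 0.105 -0.002 0 0" --pt "0.075 0.105 -0.002 0 0" --pt "0.115 0.105 -0.002 0 0" --pt "0.145 0.105 -0.002 0 0" --pt "0.166 0.105 -0.002 0 0" --pt "0.176 0.105 -0.002 0 0" --force 30

```text
clock: 2.6
tcp_pos: [0.4706, 0.1264, 0.2263]
orientation: [0.104, 1.573, -0.107]
contact_force: [-0.4, 0.1, 0.6]
grip_width: 0.0427
```

Run:
```python
from h import *
go([.4723,.125,.073],-.138)
im=grab_frame("wrist");cv2.imwrite("pics/w2.png",cv2.cvtColor(im,cv2.COLOR_RGB2BGR))
```

```text
grasp [0.4699 0.1262 0.0713] down [-0.005 -0.002 -1.   ] jawyaw -7.7 shift [-0.0017 -0.0009  0.0026] turn 0.2 t 2.6 w 0.0427 j7 -0.22
```

View pics/w2.png

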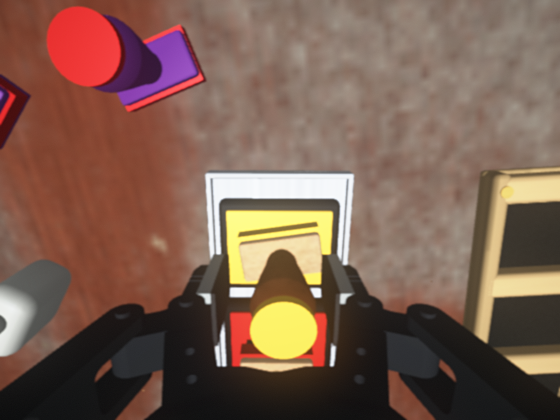

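The yellow handle sits between the open fingers, with its disc at (283,331). I'll check the offset along the pads.

Run:
```python
from h import *
K,C=cam("wrist"); print(ray(K,C,[283,331],.098))
go([.4723,.125,.073],-.138)
```

```text
[[0.47233873 0.12574933 0.098     ]]
grasp [0.4699 0.1259 0.071 ] down [-0.005 -0.002 -1.   ] jawyaw -7.7 shift [-0.002  -0.0006  0.0025] turn 0.2 t 2.65 w 0.0426 j7 -0.22
```

servo_tool --pt "0 0 0.002 0 1" --pt "0 0 0.002 0 1" --pt "0 0 0.002 0 1" --pt "0 0 0.002 0 1" --pt "0 0 0.002 0 1" --pt "-0.01 0 0.002 0 1" --pt "-0.035 0 0.002 0 1" --pt "-0.07 0 0.002 0 1" --force 30

```text
clock: 3.45
tcp_pos: [0.4723, 0.1257, 0.2964]
orientation: [0.103, 1.575, -0.109]
contact_force: [0.6, 0.7, -0.4]
grip_width: 0.023
```

Run:
```python
from h import *
go([.620,-.0755,.19],-.138)
go([.620,-.0755,.061],-.138)
```

```text
grasp [0.4712 0.1252 0.1414] down [-0.007 -0.003 -1.   ] jawyaw -7.7 shift [-0.049  -0.179   0.1742] turn 0.2 t 3.45 w 0.023 j7 -0.3
grasp [0.4712 0.1252 0.1414] down [-0.007 -0.003 -1.   ] jawyaw -7.7 shift [ 0.08   -0.1785  0.1751] turn 0.2 t 3.45 w 0.023 j7 -0.3
```

servo_tool --pt "-0.035 0 0 0 1" --pt "-0.049 -0.02 0.02 1 1" --pt "-0.049 -0.05 0.05 2 1" --pt "-0.049 -0.082 0.08 3 1" --pt "-0.049 -0.115 0.112 5 1" --pt "-0.049 -0.145 0.142 5 1" --pt "-0.049 -0.168 0.164 5 1" --pt "-0.049 -0.179 0.174 5 1"

```text
clock: 4.25
tcp_pos: [0.6218, -0.0782, 0.3459]
orientation: [0.173, 1.569, -0.182]
contact_force: [-1.3, -0.3, -0.9]
grip_width: 0.0232
```

Run:
```python
from h import *
go([.620,-.0755,.060],-.138-.0873)
```

```text
grasp [ 0.6209 -0.079   0.1909] down [-0.006 -0.005 -1.   ] jawyaw -12.9 shift [ 0.1309  0.0041 -0.001 ] turn -0.0 t 4.25 w 0.0232 j7 0.07
```

servo_tool --pt "0.03 0.002 -0.001 0 1" --pt "0.065 0.004 -0.001 0 1" --pt "0.088 0.004 -0.001 0 1" --pt "0.1 0.004 -0.001 0 1" --pt "0.1 0.004 -0.001 0 1"

```text
clock: 4.75
tcp_pos: [0.6204, -0.0739, 0.2448]
orientation: [0.172, 1.572, -0.182]
contact_force: [-0.4, -0.4, 0.2]
grip_width: 0.0235
```

Run:
```python
from h import *
go([.620,-.0755,.060],-.138-.0873)
im=grab_frame("wrist");K,C=cam("wrist");print([proj(K,C,[.620+a*.031-.075*-b*.022*0+ .075*b*.022,-.0755+b*.022-.075*a*.031,.016]).round() for a,b in((1,1),(1,-1),(-1,-1),(-1,1))])
cv2.imwrite("pics/w3.png",cv2.cvtColor(im,cv2.COLOR_RGB2BGR))
```

```text
grasp [ 0.619  -0.0746  0.0898] down [-0.009 -0.005 -1.   ] jawyaw -12.9 shift [ 0.0298 -0.0004  0.0014] turn -0.0 t 4.75 w 0.0235 j7 0.12
[array([321., 188.]), array([328., 253.]), array([235., 266.]), array([222., 203.])]
```

View pics/w3.png

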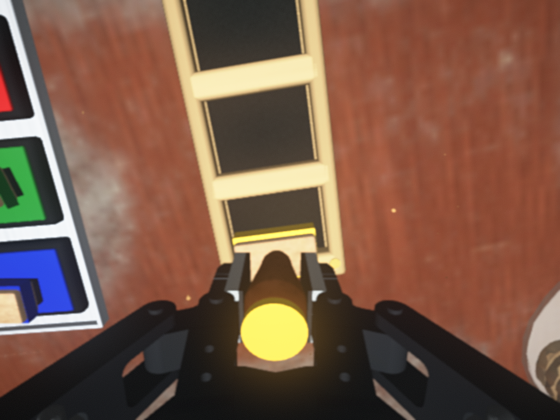

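The predicted pocket corners (222–321, 188–266) match the picture, and the foot is square over the rightmost pocket. Lowering and releasing.

servo_tool --pt "0.018 0 0.001 0 1" --pt "0.027 -0.001 0.001 0 1" --pt "0.031 -0.001 0.001 0 1" --pt "0.031 -0.001 0.001 0 1" --pt "0.031 -0.001 0.001 0 0" --pt "0.031 -0.001 0.001 0 0" --pt "0.031 -0.001 0.001 0 0" --pt "0.031 -0.001 0.001 0 0"

```text
clock: 5.6
tcp_pos: [0.6217, -0.0756, 0.2154]
orientation: [0.173, 1.569, -0.182]
contact_force: [0.4, -1.1, -0.4]
grip_width: 0.0425
```

servo_tool --pt "-0.01 0 0 0 0" --pt "-0.04 0 0 0 0" --pt "-0.08 0 0 0 0" --pt "-0.115 0 0 0 0" --pt "-0.13 0 0 0 0"

```text
clock: 6.1
tcp_pos: [0.6233, -0.0755, 0.3498]
orientation: [0.173, 1.563, -0.182]
contact_force: [0.6, 0.1, 0.2]
grip_width: 0.0425
```

Run:
```python
from h import *
go([.460,.0523,.19],-.138)
im=grab_frame("wrist")
K,C=cam("wrist"); cv2.imwrite("pics/w4.png",cv2.cvtColor(im,cv2.COLOR_RGB2BGR))
```

```text
grasp [ 0.6232 -0.0763  0.1948] down [-0.001 -0.005 -1.   ] jawyaw -13.0 shift [ 0.0042  0.0888 -0.1879] turn -5.0 t 6.1 w 0.0425 j7 0.06
```

View pics/w4.png

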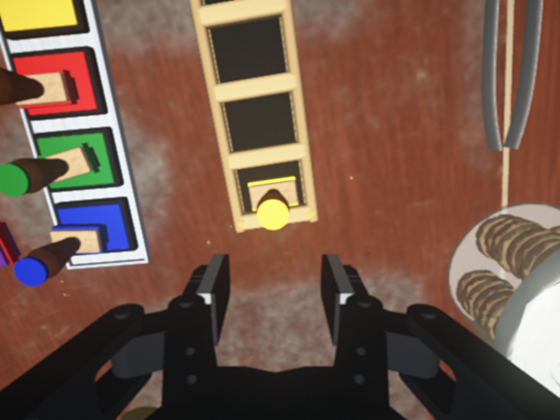

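Yellow is standing in the rightmost pocket, disc at (273,213). Red is next.

servo_tool --pt "0 0.017 -0.035 -1 0" --pt "0 0.036 -0.075 -3 0" --pt "0 0.054 -0.115 -5 0" --pt "0.002 0.072 -0.152 -5 0" --pt "0.004 0.084 -0.178 -5 0" --pt "0.004 0.089 -0.188 -5 0" --pt "0.03 0.089 -0.188 -5 0" --pt "0.05 0.089 -0.188 -5 0"

```text
clock: 6.95
tcp_pos: [0.4605, 0.0532, 0.2994]
orientation: [0.105, 1.566, -0.112]
contact_force: [0.9, -0.0, -0.5]
grip_width: 0.0424
```

Run:
```python
from h import *
go([.460,.0523,.072],-.138)
```

```text
grasp [0.4609 0.0525 0.1444] down [ 0.002 -0.005 -1.   ] jawyaw -7.9 shift [ 0.0724 -0.0001 -0.001 ] turn 0.0 t 6.95 w 0.0424 j7 -0.16
```

servo_tool --pt "0.035 0 -0.001 0 0" --pt "0.06 0 -0.001 0 0" --pt "0.071 0 -0.001 0 0" --pt "0.072 0 -0.001 0 1" --pt "0.072 0 -0.001 0 1" --pt "0.072 0 -0.001 0 1" --pt "0.072 0 -0.001 0 1" --pt "0.072 0 -0.001 0 1"

```text
clock: 7.75
tcp_pos: [0.46, 0.0532, 0.2281]
orientation: [0.105, 1.564, -0.111]
contact_force: [0.8, -0.2, -1.9]
grip_width: 0.0235
```

Run:
```python
from h import *
go([.6245,-.016,.19],-.138)
```

```text
grasp [0.4605 0.0526 0.0731] down [ 0.003 -0.004 -1.   ] jawyaw -7.9 shift [-0.1161 -0.0458  0.1723] turn 0.0 t 7.75 w 0.0235 j7 -0.06
```

servo_tool --pt "-0.02 0 0 0 1" --pt "-0.06 0 0 0 1" --pt "-0.1 -0.004 0.015 0 1" --pt "-0.117 -0.013 0.05 -1 1" --pt "-0.117 -0.024 0.092 -2 1" --pt "-0.117 -0.035 0.132 -4 1" --pt "-0.117 -0.043 0.162 -4 1" --pt "-0.117 -0.046 0.172 -4 1"

```text
clock: 8.55
tcp_pos: [0.6257, -0.0171, 0.3463]
orientation: [0.05, 1.564, -0.058]
contact_force: [-0.3, -0.2, -1.3]
grip_width: 0.0234
```

Run:
```python
from h import *
go([.6245,-.016,.0615],-.138+.07)
```

```text
grasp [ 0.6266 -0.0179  0.1913] down [ 0.006 -0.005 -1.   ] jawyaw -4.0 shift [ 0.1298  0.0023 -0.003 ] turn -0.1 t 8.55 w 0.0234 j7 0.12
```

servo_tool --pt "0.04 0.002 -0.003 0 1" --pt "0.085 0.002 -0.003 0 1" --pt "0.115 0.002 -0.003 0 1" --pt "0.128 0.002 -0.003 0 1" --pt "0.13 0.002 -0.003 0 1" --pt "0.13 0.002 -0.003 0 1" --pt "0.13 0.002 -0.003 0 0" --pt "0.13 0.002 -0.003 0 0"

```text
clock: 9.35
tcp_pos: [0.6242, -0.0155, 0.2178]
orientation: [0.051, 1.562, -0.058]
contact_force: [1.0, 0.0, -1.1]
grip_width: 0.0426
```

servo_tool --pt "0 0 0 0 0" --pt "0 0 0 0 0" --pt "-0.01 0 0 0 0" --pt "-0.05 0 0 0 0" --pt "-0.095 0 0 0 0" --pt "-0.12 0 0 0 0" --pt "-0.13 0 0 0 0"

```text
clock: 10.05
tcp_pos: [0.6238, -0.0153, 0.3516]
orientation: [0.052, 1.556, -0.058]
contact_force: [0.3, 0.3, -0.2]
grip_width: 0.0427
```

Run:
```python
from h import *
go([.4542,-.0105,.145],-.138)
im=grab_frame("wrist")
cv2.imwrite("pics/w5.png",cv2.cvtColor(im,cv2.COLOR_RGB2BGR))
```

```text
grasp [ 0.6259 -0.016   0.1966] down [ 0.013 -0.004 -1.   ] jawyaw -4.0 shift [ 0.0493 -0.0063 -0.1724] turn 3.9 t 10.05 w 0.0427 j7 0.11
```

View pics/w5.png

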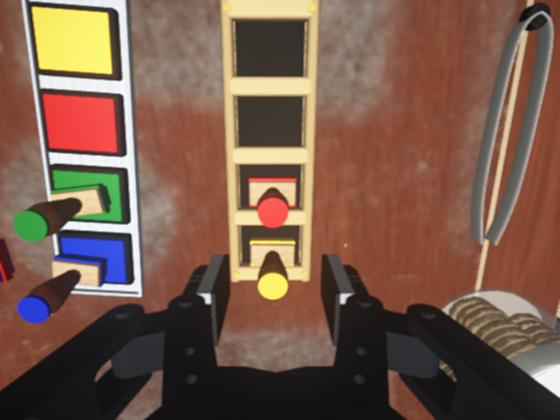

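Red is upright in the third pocket, disc at (273,209), and yellow is undisturbed. Green is next.

servo_tool --pt "0 -0.001 -0.035 1 0" --pt "0 -0.002 -0.075 2 0" --pt "0 -0.004 -0.115 4 0" --pt "0 -0.005 -0.145 4 0" --pt "0 -0.006 -0.165 4 0" --pt "0.01 -0.006 -0.172 4 0" --pt "0.035 -0.006 -0.172 4 0" --pt "0.05 -0.006 -0.172 4 0"

```text
clock: 10.9
tcp_pos: [0.4521, -0.0091, 0.2972]
orientation: [0.106, 1.556, -0.112]
contact_force: [-0.4, -0.1, 0.5]
grip_width: 0.0425
```

Run:
```python
from h import *
go([.4542,-.0100,.073],-.138)
```

```text
grasp [ 0.454  -0.0098  0.1422] down [ 0.012 -0.004 -1.   ] jawyaw -7.9 shift [ 0.0692  0.     -0.0006] turn -0.0 t 10.9 w 0.0425 j7 -0.01
```

servo_tool --pt "0.035 0 -0.001 0 0" --pt "0.058 0 -0.001 0 0" --pt "0.068 0 -0.001 0 0" --pt "0.069 0 -0.001 0 1" --pt "0.069 0 -0.001 0 1" --pt "0.069 0 -0.001 0 1" --pt "0.069 0 -0.001 0 1" --pt "0.069 0 -0.001 0 1"

```text
clock: 11.7
tcp_pos: [0.4522, -0.0092, 0.2288]
orientation: [0.106, 1.555, -0.111]
contact_force: [0.1, -0.4, -1.2]
grip_width: 0.0235
```

Run:
```python
from h import *
go([.629,.044,.19],-.138)
```

```text
grasp [ 0.4543 -0.0098  0.0738] down [ 0.013 -0.004 -1.   ] jawyaw -7.9 shift [-0.114   0.0772  0.1672] turn -0.0 t 11.7 w 0.0235 j7 0.11
```

servo_tool --pt "-0.02 0 0 0 1" --pt "-0.06 0 0 0 1" --pt "-0.1 0.007 0.015 1 1" --pt "-0.115 0.022 0.047 3 1" --pt "-0.115 0.04 0.087 5 1" --pt "-0.115 0.058 0.125 7 1" --pt "-0.115 0.072 0.155 7 1" --pt "-0.114 0.077 0.167 7 1"

```text
clock: 12.5
tcp_pos: [0.6292, 0.0466, 0.3453]
orientation: [0.201, 1.545, -0.203]
contact_force: [-1.9, -0.4, -0.4]
grip_width: 0.0235
```

Run:
```python
from h import *
go([.629,.044,.062],-.138-.122)
```

```text
grasp [0.6317 0.046  0.1903] down [ 0.016 -0.004 -1.   ] jawyaw -14.8 shift [ 0.1282 -0.0027 -0.0041] turn 0.1 t 12.5 w 0.0235 j7 -0.14
```

servo_tool --pt "0.04 -0.002 -0.003 0 1" --pt "0.085 -0.003 -0.004 0 1" --pt "0.115 -0.003 -0.004 0 1" --pt "0.126 -0.003 -0.004 0 1" --pt "0.128 -0.003 -0.004 0 1" --pt "0.128 -0.003 -0.004 0 1" --pt "0.128 -0.003 -0.004 0 0" --pt "0.128 -0.003 -0.004 0 0"

```text
clock: 13.3
tcp_pos: [0.6273, 0.0442, 0.2189]
orientation: [0.201, 1.543, -0.203]
contact_force: [0.1, -0.0, 0.0]
grip_width: 0.0427
```

servo_tool --pt "0 0 0 0 0" --pt "0 0 0 0 0" --pt "-0.01 0 0 0 0" --pt "-0.05 0 0 0 0" --pt "-0.095 0 0 0 0" --pt "-0.12 0 0 0 0" --pt "-0.13 0 0 0 0"

```text
clock: 14.0
tcp_pos: [0.6257, 0.0442, 0.3527]
orientation: [0.203, 1.537, -0.201]
contact_force: [0.5, -0.4, 0.7]
grip_width: 0.0427
```

Run:
```python
from h import *
go([.4372,-.0767,.145],-.138)
```

```text
grasp [0.6293 0.0439 0.1978] down [ 0.024 -0.002 -1.   ] jawyaw -14.8 shift [ 0.0484 -0.1659 -0.1561] turn -6.9 t 14.0 w 0.0427 j7 -0.13
```

servo_tool --pt "0 -0.025 -0.023 -1 0" --pt "0 -0.055 -0.052 -3 0" --pt "0 -0.085 -0.08 -5 0" --pt "0 -0.115 -0.108 -7 0" --pt "0 -0.142 -0.134 -7 0" --pt "0.01 -0.16 -0.15 -7 0" --pt "0.035 -0.166 -0.156 -7 0" --pt "0.05 -0.166 -0.156 -7 0"

```text
clock: 14.8
tcp_pos: [0.4315, -0.0772, 0.2971]
orientation: [0.108, 1.547, -0.108]
contact_force: [-0.3, 0.3, 1.4]
grip_width: 0.0426
```

Run:
```python
from h import *
go([.4372,-.0767,.073],-.138)
im=grab_frame("wrist")
cv2.imwrite("pics/w6.png",cv2.cvtColor(im,cv2.COLOR_RGB2BGR))
```

```text
grasp [ 0.4348 -0.0774  0.1421] down [ 0.021 -0.001 -1.   ] jawyaw -7.9 shift [0.0692 0.0009 0.0008] turn -0.0 t 14.8 w 0.0426 j7 0.17
```

View pics/w6.png

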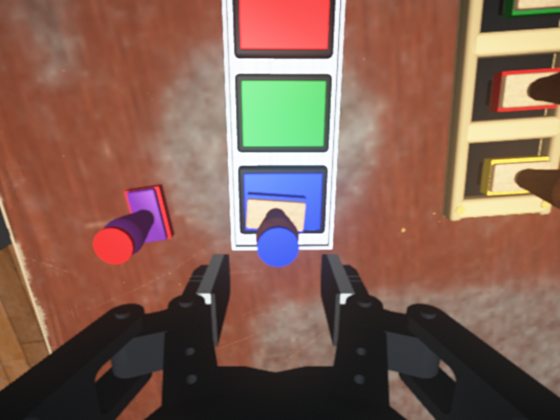

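The blue disc at (278,245) is centred between the fingers. The purple lookalike at (115,245) is about 100 mm away, clear of them.

servo_tool --pt "0.035 0.001 0.001 0 0" --pt "0.058 0.001 0.001 0 0" --pt "0.068 0.001 0.001 0 0" --pt "0.069 0.001 0.001 0 1" --pt "0.069 0.001 0.001 0 1" --pt "0.069 0.001 0.001 0 1" --pt "0.069 0.001 0.001 0 1" --pt "0.069 0.001 0.001 0 1"

```text
clock: 15.65
tcp_pos: [0.4343, -0.0757, 0.2272]
orientation: [0.107, 1.548, -0.107]
contact_force: [0.4, -0.0, -0.1]
grip_width: 0.0235
```

Run:
```python
from h import *
go([.6333,.104,.19],-.138)
```

```text
grasp [ 0.4374 -0.076   0.0723] down [ 0.02  -0.002 -1.   ] jawyaw -7.8 shift [-0.114   0.2052  0.1719] turn 0.1 t 15.65 w 0.0235 j7 0.31
```

servo_tool --pt "-0.02 0 0 0 1" --pt "-0.06 0 0 0 1" --pt "-0.1 0.008 0.007 0 1" --pt "-0.114 0.035 0.03 -2 1" --pt "-0.114 0.068 0.057 -4 1" --pt "-0.114 0.102 0.085 -6 1" --pt "-0.114 0.136 0.113 -8 1" --pt "-0.114 0.165 0.138 -8 1"

```text
clock: 16.45
tcp_pos: [0.5923, 0.0713, 0.3445]
orientation: [-0.005, 1.55, 0.003]
contact_force: [0.2, -0.0, -0.6]
grip_width: 0.0235
```

Run:
```python
from h import *
go([.6333,.104,.19],-.138+.14)
```

```text
grasp [0.5956 0.0711 0.1896] down [ 0.021 -0.001 -1.   ] jawyaw 0.3 shift [0.0003 0.0327 0.0379] turn 0.2 t 16.45 w 0.0235 j7 0.05
```

servo_tool --pt "0 0.02 0.022 0 1" --pt "0 0.03 0.034 0 1" --pt "0.02 0.033 0.036 0 1" --pt "0.06 0.033 0.036 0 1" --pt "0.09 0.033 0.035 0 1" --pt "0.09 0.033 0.035 0 1"

```text
clock: 17.05
tcp_pos: [0.6269, 0.1046, 0.2513]
orientation: [-0.007, 1.558, 0.002]
contact_force: [-0.6, -0.1, -1.1]
grip_width: 0.0235
```

Run:
```python
from h import *
go([.6333,.104,.0605],0.002)
```

```text
grasp [0.629  0.1042 0.0964] down [ 0.013 -0.003 -1.   ] jawyaw 0.3 shift [ 0.0359 -0.0001  0.0038] turn 0.2 t 17.05 w 0.0235 j7 0.08
```

servo_tool --pt "0.02 0 0.004 0 1" --pt "0.032 0 0.004 0 1" --pt "0.036 0 0.004 0 1" --pt "0.036 0 0.004 0 1" --pt "0.036 0 0.004 0 0" --pt "0.036 0 0.004 0 0" --pt "0.036 0 0.004 0 0" --pt "0.036 0 0.004 0 0"

```text
clock: 17.85
tcp_pos: [0.6315, 0.1046, 0.2158]
orientation: [-0.007, 1.557, 0.003]
contact_force: [-0.2, -0.2, -0.8]
grip_width: 0.0425
```

servo_tool --pt "-0.01 0 0 0 0" --pt "-0.05 0 0 0 0" --pt "-0.095 0 0 0 0" --pt "-0.14 0 0 0 0" --pt "-0.17 0 -0.03 0 0" --pt "-0.17 0 -0.06 0 0" --pt "-0.17 0 -0.06 0 0"

```text
clock: 18.55
tcp_pos: [0.5665, 0.1041, 0.3865]
orientation: [-0.005, 1.558, 0.004]
contact_force: [-0.0, -0.5, -0.8]
grip_width: 0.0427
```

Run:
```python
from h import *
a=grab_frame("top");b=grab_frame("scene")
print(get_obs()["clock"],get_obs()["contact_force"].round(1))
a=cv2.resize(a[110:200,170:370],None,fx=2.8,fy=2.8,interpolation=cv2.INTER_CUBIC);b=b[100:390,100:450]
v=np.zeros((252+290,560,3),np.uint8);v[:252]=a;v[252:,:350]=b
cv2.imwrite("pics/end.png",cv2.cvtColor(v,cv2.COLOR_RGB2BGR))
cv2.imwrite("pics/w7.png",cv2.cvtColor(grab_frame("wrist"),cv2.COLOR_RGB2BGR))
```

```text
18.65 [-0.2  0.8 -0.7]
```

View pics/end.png

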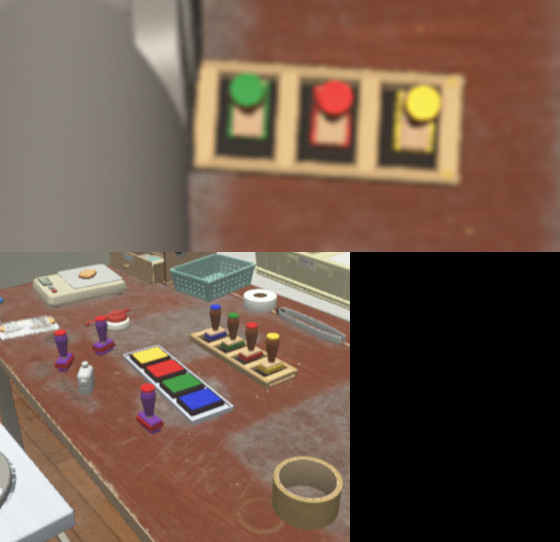

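View pics/w7.png

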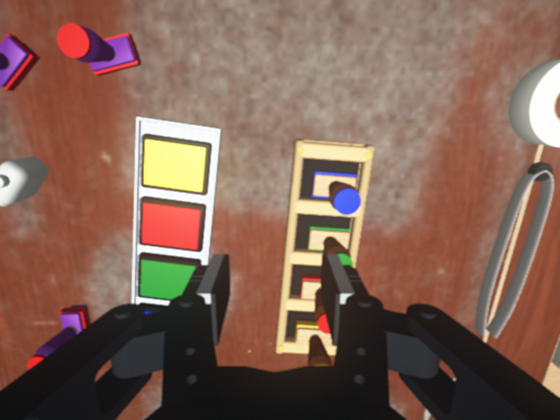

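Run:
```python
from h import *
a=dict(green=(248,90),red=(334,98),yellow=(423,103)); K,C=cam("top"); Kw,Cw=cam("wrist")
P=dict(yellow=(.620,-.0755),red=(.6245,-.016),green=(.629,.044),blue=(.6333,.104))
def rep(n,s,w):
    d=s[:2]-P[n]; print(w,n,s.round(4),"rack-frame err x,y mm",np.round(1e3*np.array([d[0]-.075*d[1],d[1]+.075*d[0]]),1))
for n,(u,v) in a.items(): rep(n,ray(K,C,[u/2.8+170,v/2.8+110],.086)[0],"top")
rep("blue",ray(Kw,Cw,[346.5,201],.086)[0],"wrist")
```

```text
top green [0.6305 0.0396 0.086 ] rack-frame err x,y mm [ 1.8 -4.3]
top red [ 0.6244 -0.0198  0.086 ] rack-frame err x,y mm [ 0.2 -3.8]
top yellow [ 0.6204 -0.0813  0.086 ] rack-frame err x,y mm [ 0.8 -5.8]
wrist blue [0.6337 0.1036 0.086 ] rack-frame err x,y mm [ 0.5 -0.4]
```

All four stamps are within about 6 mm of their pocket centres (limit 14 mm), upright and released. Handing in.

```bash
python3 -c "
from bench import *
print(hand_in())"
```

```text
the job is handed in; nothing more can be done
None
```

All four stamps are in the rack in reverse order, and I handed the job in at about 18.7 s of the 93 s allowed. From left to right the pockets hold blue, green, red and yellow.

- **Position:** the last pictures showed every stamp upright and released in its pocket. All were within about 2 mm of the pocket centre along rack x and 6 mm along rack y; the limit is 14 mm.
- **Foot direction:** the feet looked lengthwise in the pockets by eye. I didn't measure their final angle.
- **Seating:** I judged that each stamp stands flat on its pocket floor from the pictures and release heights. I had no direct height reading.
- **Other objects:** the arm was never near the timer, the tally counter or the tape roll, and they looked unmoved in the last pictures. I didn't measure them.
- **Camera disagreement:** the top camera puts green, red and yellow 4–6 mm to the right of centre. The pocket positions from the top and wrist cameras differed by only 1–4 mm. Blue was hidden from the top camera, so its position comes from the wrist camera alone, which read it within 1 mm.

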